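Push a carton under the coder's spring flap

TASK

Press down and hold the red bar of the date coder with one fingertip so that its yellow spring flap lifts, and, while holding it, push the brown carton standing in the coder's lane with the other fingertip, under the flap until it is fully home against the white housing. Then let go of the bar so that the flap comes down on the carton, and move clear. Do not pick up or tip the carton, and leave the spare carton, the jar and the steel cup where they are.

Things in the scene. Friction and masses are not known exactly. Their poses are not given: they have to be found in the camera images.
- coder: Date coder, fixed. Origin: at table height, on the lane's centre line, below the flap's front edge. x: push direction along the lane, y: towards the red bar, z up; mm in this frame below. Lane floor z = 6, from x = -165. Rails 64 apart inside, 4 thick, tops z = 24, x = -160 to 45. Hinge post x 2 to 52, y 36 to 44, 34 high, under the flap's hinge (axis along x at y = 40, z = 38).
- stop (a point): Centre of the white housing's face that stops the carton: in the coder's frame x = 45, y = 0, z = 39 mm. Housing 75 mm along the lane, 84 mm wide, top at z = 72 mm. The carton is home when its front touches this face (its centre at x = 0 in the coder's frame); its rear 45 mm then still stick out in front of the flap.
- flap (a joint): Opening angle of the yellow flap and red bar (one rigid piece): 0 shut, 0.55 rad at the upper stop. 0.3 to 0.5 is a good opening; below 0.21 the lip still meets the carton. Let go on a carton that is home, the lip rests on its top at about 0.17 rad. A spring shuts it: at the bar about 2.5 N to start, 5 N at 0.4 rad.
- flap_lip (a point): Middle of the lower edge of the flap's front lip; turns with the flap. Shut: x = 0, y = -20, z = 42 mm in the coder's frame; the lip is 24 mm wide (y = -32 to -8), 5 mm thick and blocks the carton (top at z = 50). The flap is a yellow plate, x = 0 to 50, y = -32 to 42, 4 mm thick, underside z = 62 when shut, on a cheek up from the hinge; its -y edge rises as it opens.
- bar_mid (a point): Centre of the upper face of the red strip beside the lane, 200 mm along the lane, 40 wide, 5 thick; turns with the flap (axes parallel to the coder's when shut). In the coder's frame, shut: x -85, y 78, z 46 mm, sloping up outward 0.2 rad; at 0.4 rad: y 78, z 31, sloping down outward 0.2 rad. A tip can press it anywhere and slide along it; the other, at the same height, clears the rails and meets the carton.
- carton_mid (a point): Centre of the carton to be pushed: a rigid brown box with an orange-brown picture panel, 90 mm along the lane, 60 mm wide, 44 mm high, about 0.2 kg, standing on the lane floor between the rails in front of the flap (centre 28 mm above the table). Its axes are parallel to the coder's.
- spare_carton_mid (a point): Bystander: centre of a second, equal carton standing on the table beside the coder.
- seasoning_jar_mid (a point): Bystander: centre of a closed jar, 60 mm across, 85 mm high, on the table.
- sample_cup_mid (a point): Bystander: centre of an open steel cup, 72 mm across, 65 mm high, on the table.
Not all that is in view belongs to the job. Leave any pink or turquoise look-alike of the part that bears carton_mid alone.

How it is judged (in metres and radians):
On the way, in this order (a step that is already met when the one before it is completed fails the run):
1. a fingertip holds the red bar down so that the flap is open, the carton still in front of it (value of joint flap above 0.2 rad and contact force between the fingers and flap above 0.5 N and x of carton_mid in the frame of coder below -0.04 m), for 0.2 s.
2. while a fingertip still holds the bar down, the other pushes the carton, its front now under the open flap (value of joint flap above 0.17 rad and contact force between the fingers and flap above 0.5 N and contact force between the fingers and carton above 0.1 N and x of carton_mid in the frame of coder above -0.035 m), for 0.05 s.
At the end, for the whole second after the job is handed in: The carton stands flat and straight in the lane, home against the housing (within 4 mm), at rest; the flap has come down and rests on it (joint 0.12 to 0.21 rad); spare carton, jar and cup are within 15 mm of where they were (x of carton_mid in the frame of coder above -0.004 m and y of carton_mid in the frame of coder between -0.006 and 0.006 m and z of carton_mid in the frame of coder below 0.031 m and angle between the x axis of carton_mid and the x axis of coder, either way round below 0.08 rad and angle between carton_mid's own z axis and vertical below 0.05 rad and value of joint flap between 0.12 and 0.21 rad and linear speed of carton below 0.01 m/s and distance of each of spare_carton_mid, seasoning_jar_mid, sample_cup_mid from where it was at the start of the episode below 0.015 m); the robot touches nothing.
It fails at once if the carton is lifted (more than 12 mm off the lane floor) (z of carton_mid in the frame of coder above 0.04 m).
It fails at once if the carton is tipped (more than 0.3 rad) (angle between carton_mid's own z axis and vertical above 0.3 rad).
It fails at once if the spare carton, the jar or the cup is moved (more than 15 mm) (distance of any of spare_carton_mid, seasoning_jar_mid, sample_cup_mid from where it was at the start of the episode above 0.015 m).
It also fails if it takes over 40 s, if anything falls off the work surface, if the arm or the gripper's body presses on something with over 40 N, if the wrist force passes 120 N, or if a joint passes its speed limit or range.

ROBOT

A 7-joint arm with a two-finger parallel gripper is mounted at the origin on the work surface. World frame = base frame: x ahead of the robot, y to its left, z up, the work surface at z = 0. Lengths are in mm, angles in rad, forces in N, time in s.
With the tool pointing down it reaches from about 400 to 900 mm from the base axis. Payload 5.5 kg.
Tool frame: the origin (TCP) lies at the very end of the fingers, on their centre line; the grasp point (between the pads) lies 19 mm behind it; z points along the fingers, y is the line along which they close (so a half turn about z gives the same grasp; the last joint's range is limited). The gripper opens to 92 mm and grips with 3 to 60 N. Pads are 19 mm wide; open, the fingers measure 130 mm over their backs; the gripper's body (75 mm by 190 mm) begins 47 mm behind the grasp point.
Start: joints at [-1.02, 0.501, -0.427, 1.55, 0.221, 1.138, -0.21], TCP at [184.46, 623.277, 226.729] pointing down, gripper open.
Joint ranges: [-2.88, 2.88], [-0.31, 2.03], [-1.54, 1.56], [0.2, 2.42], [-1.41, 4.55], [0.19, 2.02], [-2.57, 2.57]. Speed limits (rad/s): [2.57, 2.57, 3.14, 3.14, 3.14, 3.14, 3.14].

INTERFACE

Orientations are given as a unit quaternion [x, y, z, w].
In Python, from rig import read_state, read_camera, camera_params, finish_job gives the robot as it stands.
- The arm moves only by the tool step_arm, never from a script. Its argument "series" is a list of rows, each a list of 3 entries, a list of its own where there are three numbers: the shift along the world's x, y, z in cm, then the turn, a rotation vector about the world's x, y, z in rad, then the opening, from 0 (shut) to 1 (fully open). In form: [[[dx, dy, dz], [wx, wy, wz], fingers], ...]. A call has 1 to 12 rows; each row shifts and turns the commanded pose from where the row before left it; what a row does not reach is not made up. A row lasts 1/12 s, in which the tool goes at most 41.7 mm and 7.16 degrees, less where a joint would pass 70% of its speed; a pose out of reach is approached as far as the arm can. A call is refused whole if a number of a shift passes 4.17 or a number of a turn 0.125, either way. A call with a gripper value outside its range is refused whole. The fingers move at their own pace and stop on an object; "grip_force" is the grip in N (left out, the last holds). Time passes only in rows, so rows that do not move let the fingers close. It gives the time, the measured TCP pose, the force, the opening and the grip force at its end, in the units of the state.
- read_state(): the state, without advancing time (a new reading comes with each control period).
- read_camera(name): name is "scene" or "side" or "wrist"; returns the picture (400x640x3 uint8, red, green, blue); there is no depth.
- camera_params(name): a dict with "fx", "fy", "cx", "cy" (pixels), "distortion" ([k1, k2, p1, p2, k3] as OpenCV has them; the pictures are not rectified), "extrinsics" (4x4, takes a point from world to camera coordinates). Camera axes: x right, y down, z forward; pixel columns grow to the right and rows downward; lengths in mm; the calibration is good to about 2 mm. A picture is of the moment at which its call begins: read the wrist's pose just before it. camera_params takes no time and is no camera call; for the wrist camera it gives the pose at the moment of the call.
- finish_job(): hands the job in; it is judged then, once.
The state is a dict: "clock": time; "joints": joint angles; "joint_velocities": joint speeds; "tau": joint torques, N m; "ee_pos": TCP position; "eef_rot": TCP orientation; "ft_force": force on the tool from outside, world axes, zero at the start; "wrist_torque": the same for the moment, N m; "gripper_width": finger opening in mm; "grasp_force": force on a finger pad.
Only numpy, scipy, OpenCV 4.12 (cv2) and the standard library are available. Lean on these libraries where they do the work, as an engineer would, in place of code of your own. Each camera call takes 0.05 s, during which the arm holds its last target. There are 200 camera calls.

## Working session

There is one attempt and no reset: what is moved stays moved. The work goes in short steps, Python scripts to look and compute and a tool call to move; the robot and the scene stay as the last step left them, time stands still between calls to the robot, and variables do not carry over. Pictures are saved under pics/ and viewed, at most 10 in all, crops included, and the job is handed in when it is done.

Besides the shell and the picture viewer there is one more tool, called after "Emit:" as a command line: name --argument value ..., lists and objects as JSON in quotes. step_arm: Moves the arm, as the interface text tells. Its arguments: {"type":"object","properties":{"series":{"type":"array","items":{"type":"array"}},"grip_force":{"type":"number"}},"required":["series"]}

```bash
mkdir -p pics; ls; python3 - <<'E'
from rig import *
import cv2,numpy as np
for n in("scene","side"):
    im=read_camera(n); cv2.imwrite(f"pics/{n}0.png",im[:,:,::-1]); p=camera_params(n)
    print(n,{k:np.round(v,3).tolist() for k,v in p.items()})
s=read_state();print(s["clock"],s["ee_pos"],s["eef_rot"],s["gripper_width"])
E
```

```text
pics
scene {'fx': 447.989, 'fy': 447.989, 'cx': 315.952, 'cy': 203.232, 'distortion': [-0.088, 0.0, 0.0, 0.0, 0.0], 'extrinsics': [[-0.006, 1.0, -0.004, -21.673], [0.735, 0.002, -0.678, -353.101], [-0.678, -0.007, -0.735, 1439.894], [0.0, 0.0, 0.0, 1.0]]}
side {'fx': 433.579, 'fy': 433.579, 'cx': 318.023, 'cy': 195.564, 'distortion': [-0.119, 0.0, 0.0, 0.0, 0.0], 'extrinsics': [[0.751, -0.66, -0.023, -423.264], [-0.367, -0.389, -0.845, 251.246], [0.549, 0.643, -0.534, 691.235], [0.0, 0.0, 0.0, 1.0]]}
0.1 [184.3438197  622.64733875 225.76092397] [ 1.43384245e-01  9.89666695e-01 -8.73304051e-04 -1.67930216e-04] 91.60638435047473
```

View pics/scene0.png

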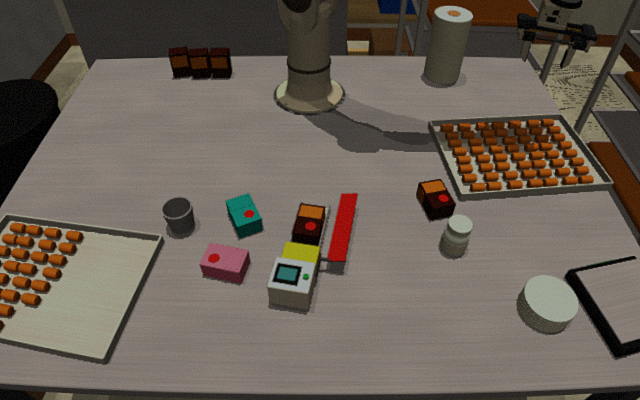

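View pics/side0.png

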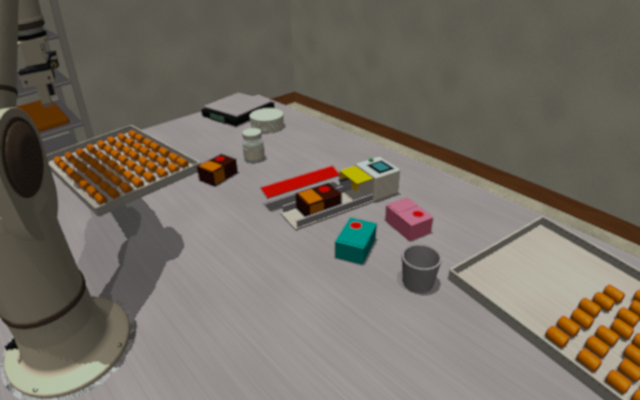

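The scene view shows these candidates for the carton:
- Brown carton in the lane at (310,222).
- Brown spare carton at (435,198).
- Turquoise box at (243,215).
- Pink box at (225,262).
- Three distant dark boxes at (200,62).

I choose the brown one in the lane, between the rails and in front of the yellow flap at (302,252). The red bar is at (343,232). The cup is at (180,217) and the jar at (455,236). A close crop of the scene view will check this.

```bash
cat > h.py <<'E'
from rig import *
import cv2,numpy as np
def ray(p,uv,z):
    K=np.array([[p["fx"],0,p["cx"]],[0,p["fy"],p["cy"]],[0,0,1]]);E=np.array(p["extrinsics"])
    n=cv2.undistortPoints(np.float64(uv).reshape(-1,1,2),K,np.array(p["distortion"])).reshape(-1,2)
    d=np.c_[n,np.ones(len(n))]@E[:3,:3]; c=-E[:3,:3].T@E[:3,3]
    return c+d*((np.asarray(z)-c[2])/d[:,2])[:,None]
def proj(p,X):
    K=np.array([[p["fx"],0,p["cx"]],[0,p["fy"],p["cy"]],[0,0,1]]);E=np.array(p["extrinsics"])
    return cv2.projectPoints(np.float64(X),cv2.Rodrigues(E[:3,:3])[0],E[:3,3],K,np.array(p["distortion"]))[0].reshape(-1,2)
def mask(im,box,f):
    h=cv2.cvtColor(im,cv2.COLOR_RGB2HSV).astype(int); m=f(h[...,0],h[...,1],h[...,2])
    o=np.zeros(m.shape,np.uint8);x0,y0,x1,y1=box;o[y0:y1,x0:x1]=m[y0:y1,x0:x1];return o
def quad(m):
    c=max(cv2.findContours(m,cv2.RETR_EXTERNAL,cv2.CHAIN_APPROX_NONE)[0],key=cv2.contourArea)
    return c,cv2.approxPolyDP(c,0.02*cv2.arcLength(c,True),True).reshape(-1,2)
E
python3 - <<'E'
from h import *
for n,bb,cb in(("scene",(325,185,365,280),(255,180,375,315)),("side",(255,160,345,205),(255,150,405,235))):
    im=cv2.imread(f"pics/{n}0.png")[:,:,::-1].copy();p=camera_params(n)
    m=mask(im,bb,lambda h,s,v:((h<6)|(h>172))&(s>190)&(v>90))
    c,q=quad(m);print(n,"bar",q.tolist(),m.sum())
    M=cv2.moments(m,True);u=[M["m10"]/M["m00"],M["m01"]/M["m00"]];print(u,ray(p,[u],[46])[0].round(1),ray(p,q,[46]*len(q)).round(1).tolist())
    x0,y0,x1,y1=cb
    cr=cv2.resize(im[y0:y1,x0:x1],None,fx=4,fy=4,interpolation=cv2.INTER_CUBIC);cv2.imwrite(f"pics/{n}c.png",cr[:,:,::-1])
E
```

```text
scene bar [[356, 194], [341, 196], [329, 260], [345, 258]] 1121
[342.2970561998216, 227.64317573595005] [596.5  84.5  46. ] [[492.1, 120.8, 46.0], [498.8, 84.7, 46.0], [684.8, 53.6, 46.0], [679.6, 87.5, 46.0]]
side bar [[337, 173], [329, 167], [262, 189], [270, 196]] 847
[300.9929161747344, 182.04604486422667] [581.3  80.3  46. ] [[674.0, 52.9, 46.0], [680.6, 89.4, 46.0], [494.5, 118.7, 46.0], [490.1, 80.7, 46.0]]
```

View pics/scenec.png

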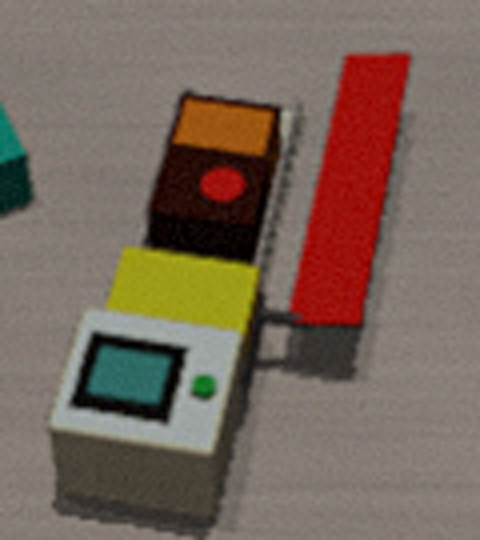

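The crop confirms it: the carton in the lane is brown with an orange panel, and its top corners are about (301,204), (325,206), (293,233) and (319,238). It stands in front of the yellow flap, with the red bar on the +y side. Now I fit the coder frame from the corner rays.

```bash
cat > fit.py <<'E'
from h import *
def rigid(L,W):
    a=L-L.mean(0);b=W-W.mean(0);th=np.arctan2((a[:,0]*b[:,1]-a[:,1]*b[:,0]).sum(),(a*b).sum())
    R=np.array([[np.cos(th),-np.sin(th)],[np.sin(th),np.cos(th)]]);return th,R,W.mean(0)-R@L.mean(0)
E
python3 - <<'E'
from fit import *
p=camera_params("scene")
cr=np.array([(346,55),(410,53),(290,322),(360,323),(85,310),(248,327),(52,432),(215,450)])
uv=cr/4+[255,180]-[.4,.4]
z=[42,50,42,50,72,72,72,72]
L=np.array([(-185,58.4),(-185,97.6),(15,58.4),(15,97.6),(45,-42),(45,42),(120,-42),(120,42)],float)
W=ray(p,uv,z)[:,:2]
th,R,t=rigid(L,W);print("scene",th,t.round(1));print((W-(L@R.T+t)).round(1).tolist())
cu=np.array([(183,95),(280,106),(152,212),(257,232)])/4+[255,180]-.4
C=ray(p,cu,[50]*4)[:,:2];print("carton local",((C-t)@R).round(1).tolist(),((C.mean(0)-t)@R).round(1))
ps=camera_params("side")
q=np.array([[337,173],[329,167],[262,189],[270,196]]);W2=ray(ps,q,[42,50,50,42])[:,:2]
print("side bar local",((W2-t)@R).round(1).tolist())
np.save("c.npy",np.r_[th,t])
for n,uvb in(("jar",(456,222)),("cup",(178,204)),):print(n,ray(p,[uvb],[75])[0].round(0))
print("robot pts", (np.array([[-85,78],[0,0],[-180,0]])@R.T+t).round(1).tolist())
E
```

```text
scene -0.17852868457214374 [656.9  -5.9]
[[1.0, 1.1], [-0.0, 0.2], [0.2, 0.8], [-0.5, -1.3], [2.8, -0.6], [-1.9, 0.3], [1.8, 1.4], [-3.5, -1.9]]
carton local [[-127.3, -28.4], [-128.9, 28.8], [-38.4, -27.1], [-35.1, 32.3]] [-82.4   1.4]
side bar local [[10.3, 66.9], [2.5, 91.8], [-184.4, 87.6], [-177.1, 61.6]]
jar [604. 333.  75.]
cup [ 552. -289.   75.]
robot pts [[587.1, 85.9], [656.9, -5.9], [479.8, 26.0]]
```

View pics/sidec.png

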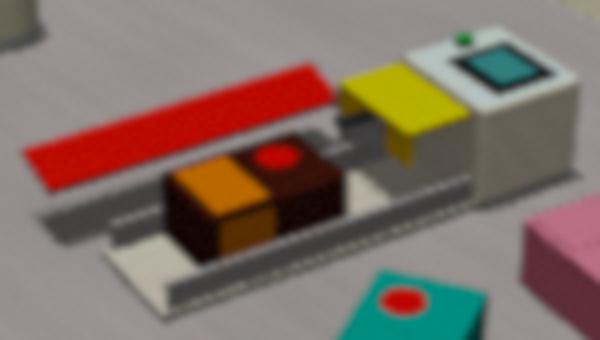

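The side crop shows the same layout: carton in the lane, lip at crop (400,150), bar at crop (180,125). The carton centre comes out at coder x ≈ -82 and y ≈ 1, between the rails as expected. The bar, seen from both views, agrees with the fit to a few mm.

Plan: line the finger axis up with coder y, opening about 60 mm. One tip goes behind the carton at y ≈ 0, the other over the bar at y ≈ 78, so the TCP is at coder (-145, 39), world (521, 58).

Emit:
step_arm --series '[[[1.7, -2.8, 0], [0, 0, 0.011], 0.65], [[1.7, -2.8, 0], [0, 0, 0.011], 0.65], [[1.7, -2.8, 0], [0, 0, 0.011], 0.65], [[1.7, -2.8, 0], [0, 0, 0.011], 0.65], [[1.7, -2.8, 0], [0, 0, 0.011], 0.65], [[1.7, -2.8, 0], [0, 0, 0.011], 0.65], [[1.7, -2.8, 0], [0, 0, 0.011], 0.65], [[1.7, -2.8, 0], [0, 0, 0.011], 0.65], [[1.7, -2.8, 0], [0, 0, 0.011], 0.65], [[1.7, -2.8, 0], [0, 0, 0.01], 0.65]]'

```text
clock: 0.93
ee_pos: [354.8, 341.5, 226.5]
eef_rot: [0.089, 0.996, -0.0, -0.0]
ft_force: [0.4, 0.8, 0.3]
gripper_width: 59.5
grasp_force: 0.0
```

Emit:
step_arm --series '[[[1.7, -2.8, 0], [0, 0, 0], 0.65], [[1.7, -2.8, 0], [0, 0, 0], 0.65], [[1.7, -2.8, 0], [0, 0, 0], 0.65], [[1.7, -2.8, 0], [0, 0, 0], 0.65], [[1.7, -2.8, 0], [0, 0, 0], 0.65], [[1.7, -2.8, 0], [0, 0, 0], 0.65], [[1.7, -2.8, 0], [0, 0, 0], 0.65], [[1.7, -2.8, 0], [0, 0, 0], 0.65], [[1.7, -2.8, 0], [0, 0, 0], 0.65], [[1.4, -2.8, 0], [0, 0, 0], 0.65], [[0, 0, 0], [0, 0, 0], 0.65], [[0, 0, 0], [0, 0, 0], 0.65]]'

```text
clock: 1.93
ee_pos: [521.7, 60.9, 226.2]
eef_rot: [0.092, 0.996, -0.0, -0.0]
ft_force: [-0.7, 0.7, -0.0]
gripper_width: 59.9
grasp_force: 0.0
```

```bash
python3 - <<'E'
from h import *
p=camera_params("wrist");im=read_camera("wrist");cv2.imwrite("pics/w1.png",im[:,:,::-1])
th,*t=np.load("c.npy");R=np.array([[np.cos(th),-np.sin(th)],[np.sin(th),np.cos(th)]])
L=np.array([(-185,58.4,42),(-185,97.6,50),(15,58.4,42),(15,97.6,50),(-127,-30,50),(-127,30,50),(-37,-30,50),(-37,30,50)])
print(proj(p,np.c_[L[:,:2]@R.T+t,L[:,2]]).round(0).tolist())
m=mask(im,(0,0,640,400),lambda h,s,v:((h<6)|(h>172))&(s>190)&(v>90))
print(quad(m)[1].tolist())
E
```

```text
[[334.0, 148.0], [369.0, 149.0], [332.0, 297.0], [362.0, 300.0], [259.0, 199.0], [310.0, 199.0], [264.0, 266.0], [310.0, 266.0]]
[[335, 150], [332, 285], [359, 285], [367, 151]]
```

View pics/w1.png

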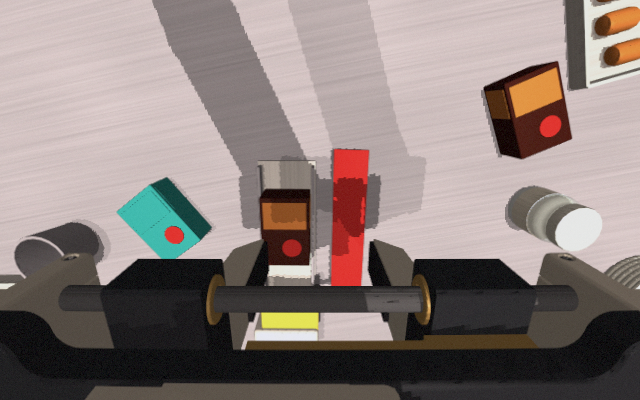

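The wrist view agrees with the predictions within 2 px. The bar's near end is at row 150, the carton's front edge at row 265, and the carton's columns run 260–310. The dark strip at rows 190–200 is the carton's rear face. Going down.

Emit:
step_arm --series '[[[-0.1, -0.2, -3], [0, 0, 0], 0.65], [[0, 0, -3.5], [0, 0, 0], 0.65], [[0, 0, -3.5], [0, 0, 0], 0.65], [[0, 0, -3.5], [0, 0, 0], 0.65], [[0, 0, -2.5], [0, 0, 0], 0.65], [[0, 0, 0], [0, 0, 0], 0.65], [[0, 0, 0], [0, 0, 0], 0.65]]'

```text
clock: 2.57
ee_pos: [518.6, 62.8, 65.8]
eef_rot: [0.088, 0.996, -0.0, -0.002]
ft_force: [0.3, 0.1, 1.3]
gripper_width: 59.5
grasp_force: 0.0
```

Emit:
step_arm --series '[[[0, 0, -0.5], [0, 0, 0], 0.65], [[0, 0, -0.5], [0, 0, 0], 0.65], [[0, 0, -0.3], [0, 0, 0], 0.65], [[0, 0, 0], [0, 0, 0], 0.65], [[0, 0, 0], [0, 0, 0], 0.65]]'

```text
clock: 2.98
ee_pos: [520.9, 61.3, 54.3]
eef_rot: [0.089, 0.996, 0.0, 0.0]
ft_force: [0.3, -0.7, -0.1]
gripper_width: 59.6
grasp_force: 0.0
```

Emit:
step_arm --series '[[[0, -0.3, -0.4], [0, 0, 0], 0.65], [[0, 0, -0.4], [0, 0, 0], 0.65], [[0, 0, -0.4], [0, 0, 0], 0.65], [[0, 0, -0.4], [0, 0, 0], 0.65], [[0, 0, -0.4], [0, 0, 0], 0.65], [[0, 0, -0.2], [0, 0, 0], 0.65], [[0, 0, 0], [0, 0, 0], 0.65], [[0, 0, 0], [0, 0, 0], 0.65], [[0, 0, 0], [0, 0, 0], 0.65]]'

```text
clock: 3.73
ee_pos: [521.0, 57.8, 31.9]
eef_rot: [0.09, 0.996, -0.0, 0.0]
ft_force: [-0.7, -1.4, 6.7]
gripper_width: 59.6
grasp_force: 3.2
```

```bash
python3 - <<'E'
from h import *
a=read_camera("side")[135:245,245:405];b=read_camera("scene")[170:320,250:380]
cv2.imwrite("pics/s2.png",cv2.resize(a,None,fx=5,fy=5,interpolation=2)[:,:,::-1])
E
```

```text
(no output)
```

View pics/s2.png

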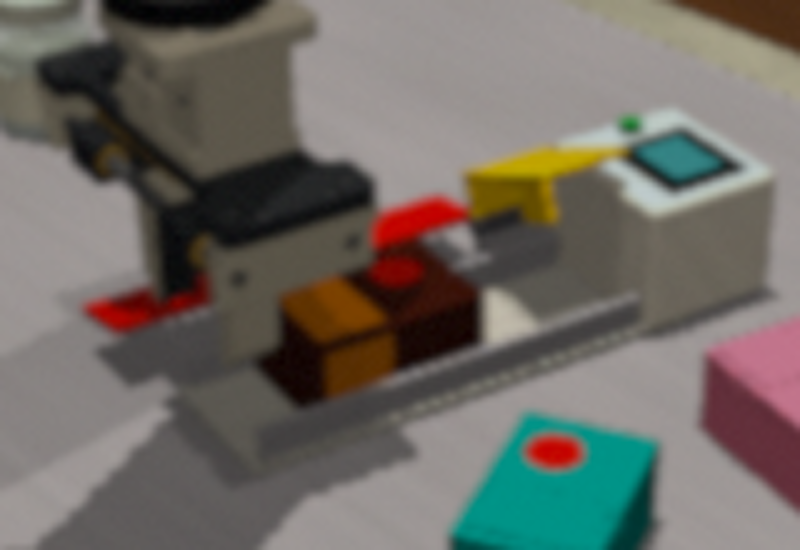

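The flap is clearly open (crop 520,165), the bar is held with about 6.7 N, and the other tip is behind the carton (crop 245,330). Now push along the lane.

Emit:
step_arm --series '[[[0.6, -0.11, 0], [0, 0, 0], 0.65], [[0.6, -0.11, 0], [0, 0, 0], 0.65], [[0.5, -0.09, 0], [0, 0, 0], 0.65], [[0.5, -0.09, 0], [0, 0, 0], 0.65], [[0.5, -0.09, 0], [0, 0, 0], 0.65], [[0.5, -0.09, 0], [0, 0, 0], 0.65]]'

```text
clock: 4.33
ee_pos: [550.1, 53.7, 31.1]
eef_rot: [0.089, 0.996, 0.0, -0.002]
ft_force: [-4.8, 2.3, 7.2]
gripper_width: 59.6
grasp_force: 4.1
```

Emit:
step_arm --series '[[[0.5, -0.09, 0], [0, 0, 0], 0.65], [[0.5, -0.09, 0], [0, 0, 0], 0.65], [[0.5, -0.09, 0], [0, 0, 0], 0.65], [[0.5, -0.09, 0], [0, 0, 0], 0.65], [[0.5, -0.09, 0], [0, 0, 0], 0.65], [[0.5, -0.09, 0], [0, 0, 0], 0.65], [[0.5, -0.09, 0], [0, 0, 0], 0.65], [[0, 0, 0], [0, 0, 0], 0.65]]'

```text
clock: 5.0
ee_pos: [586.5, 47.2, 31.3]
eef_rot: [0.089, 0.996, 0.0, -0.001]
ft_force: [-2.6, 1.5, 6.6]
gripper_width: 59.5
grasp_force: 3.1
```

```bash
python3 - <<'E'
from h import *
a=read_camera("side")[135:245,245:405];b=read_camera("scene")[170:320,250:380]
cv2.imwrite("pics/s3.png",cv2.resize(a,None,fx=5,fy=5,interpolation=2)[:,:,::-1])
E
```

```text
(no output)
```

View pics/s3.png

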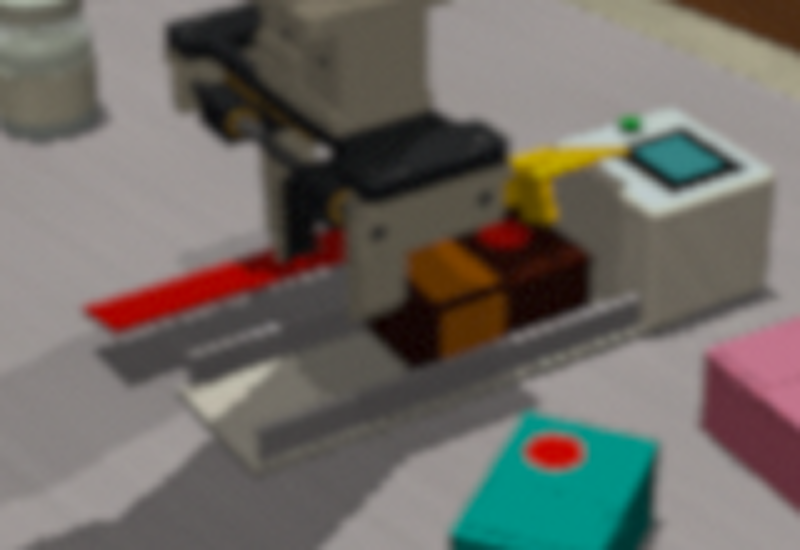

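The carton's front is now under the open flap (crop 540,210), with about 24 mm to go. The TCP is at coder x ≈ -79, still straight.

Emit:
step_arm --series '[[[0.5, -0.09, 0], [0, 0, 0], 0.65], [[0.5, -0.09, 0], [0, 0, 0], 0.65], [[0.5, -0.09, 0], [0, 0, 0], 0.65], [[0.4, -0.07, 0], [0, 0, 0], 0.65], [[0.2, -0.04, 0], [0, 0, 0], 0.65], [[0, 0, 0], [0, 0, 0], 0.65]]'

```text
clock: 5.6
ee_pos: [607.0, 43.6, 31.1]
eef_rot: [0.089, 0.996, 0.0, -0.002]
ft_force: [-4.4, 1.9, 5.3]
gripper_width: 59.7
grasp_force: 3.2
```

Emit:
step_arm --series '[[[0.2, -0.04, 0], [0, 0, 0], 0.65], [[0.1, -0.02, 0], [0, 0, 0], 0.65], [[0, 0, 0], [0, 0, 0], 0.65]]'

```text
clock: 5.85
ee_pos: [608.9, 43.2, 31.0]
eef_rot: [0.089, 0.996, 0.0, -0.003]
ft_force: [-5.3, 1.8, 7.2]
gripper_width: 59.8
grasp_force: 4.6
```

Emit:
step_arm --series '[[[0.1, -0.02, 0], [0, 0, 0], 0.65], [[0.1, -0.02, 0], [0, 0, 0], 0.65], [[0, 0, 0], [0, 0, 0], 0.65], [[0, 0, 0], [0, 0, 0], 0.65]]'

```text
clock: 6.18
ee_pos: [608.9, 43.2, 30.7]
eef_rot: [0.089, 0.996, 0.0, -0.004]
ft_force: [-9.5, 2.3, 10.6]
gripper_width: 59.7
grasp_force: 6.7
```

Emit:
step_arm --series '[[[0.1, -0.02, 0], [0, 0, 0], 0.65], [[0.1, -0.02, 0], [0, 0, 0], 0.65], [[0, 0, 0], [0, 0, 0], 0.65], [[0, 0, 0], [0, 0, 0], 0.65]]'

```text
clock: 6.52
ee_pos: [608.9, 43.1, 30.4]
eef_rot: [0.089, 0.996, 0.0, -0.006]
ft_force: [-15.1, 4.1, 12.9]
gripper_width: 59.7
grasp_force: 9.0
```

The position has stopped at x = 608.9 while the force rises to 15 N, so the carton is home (tip contact at coder x ≈ -46, expected -45). I'll back off first, then raise the bar gently and lift clear.

Emit:
step_arm --series '[[[-0.5, 0.09, 0], [0, 0, 0], 0.65], [[-0.6, 0.11, 0], [0, 0, 0], 0.65], [[-0.4, 0.07, 0], [0, 0, 0], 0.65], [[0, 0, 0], [0, 0, 0], 0.65], [[0, 0, 0.3], [0, 0, 0], 0.65], [[0, 0, 0.3], [0, 0, 0], 0.65], [[0, 0, 0.3], [0, 0, 0], 0.65], [[0, 0, 0.5], [0, 0, 0], 0.65], [[0, 0, 1], [0, 0, 0], 0.65], [[0, 0, 2], [0, 0, 0], 0.65], [[0, 0, 3], [0, 0, 0], 0.65], [[0, 0, 3], [0, 0, 0], 0.65]]'

```text
clock: 7.52
ee_pos: [598.5, 43.0, 135.7]
eef_rot: [0.089, 0.996, -0.001, -0.002]
ft_force: [0.5, -0.1, 0.0]
gripper_width: 60.1
grasp_force: 0.0
```

Emit:
step_arm --series '[[[-3, 0.5, 3], [0, 0, 0], 0.65], [[-3, 0.5, 3], [0, 0, 0], 0.65], [[-3, 0.5, 2], [0, 0, 0], 0.65], [[-2, 0.3, 0], [0, 0, 0], 0.65], [[0, 0, 0], [0, 0, 0], 0.65], [[0, 0, 0], [0, 0, 0], 0.65]]'

```text
clock: 8.02
ee_pos: [490.9, 61.1, 214.9]
eef_rot: [0.089, 0.996, -0.0, 0.0]
ft_force: [1.1, 0.1, 0.4]
gripper_width: 59.3
grasp_force: 0.0
```

```bash
python3 - <<'E'
from h import *
a=read_camera("side")[135:245,245:405];b=read_camera("scene");cv2.imwrite("pics/scene4f.png",b[:,:,::-1])
a=cv2.resize(a,(480,330),interpolation=2);b=cv2.resize(b[185:315,250:370],(305,330),interpolation=2)
cv2.imwrite("pics/s4.png",np.hstack([a,b])[:,:,::-1])
E
```

```text
(no output)
```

View pics/s4.png

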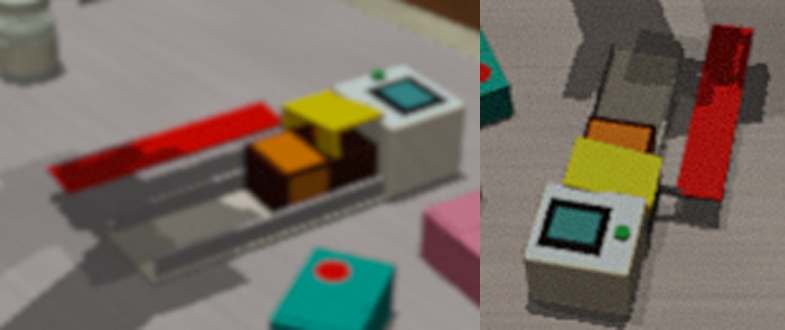

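The carton is against the housing and the flap lip rests on its top (left panel 330,130; right panel 612,165). One numeric check of the rear top edge, then hand in.

```bash
python3 - <<'E'
from fit import *
p=camera_params("scene");th,*t=np.load("c.npy");R=np.array([[np.cos(th),-np.sin(th)],[np.sin(th),np.cos(th)]])
W=ray(p,[(293.3,232.0),(318.7,233.8)],[50,50])[:,:2];print(((W-t)@R).round(1))
E
```

```text
[[-40.4 -26. ]
 [-45.5  30.1]]
```

```bash
python3 -c "
from rig import *
print(finish_job())"
```

```text
the job is handed in; nothing more can be done
None
```

The job is handed in: I held the bar down, pushed the carton home (it stopped dead as the push force rose to 15 N; its rear edge then measured coder x ≈ -43 mm against -45 expected), and the last pictures show the flap resting on it with the arm clear; the final verdict was not shown to me.

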